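Secure the rack with the red-capped sample for transport

TASK

One of the two foam racks holds the red-capped sample: slide that rack fully home against the back stop of its clamp station, then turn that station's hand knob clockwise until the resistance rises sharply, and give it a further eighth of a turn. Leave the other rack and the other knob alone, keep all tubes standing in their racks, and do not disturb the bottle or the marker pen.

Things in the scene. Friction and masses are not known exactly. Their poses are not given: they have to be found in the camera images.
- station_a: white bed of the left clamp station, fixed to the desk, 6 mm thick, x -126 to +74 mm; origin on the desk under a fully home rack's centre. x along the bay to its back stop (face at x +53.5, 130 mm wide, top z 40), y from the fence to the jaw and knob. Bay open at -x. Grey gear housing x +-35, y +91 to +157, top z 52
- home_a (a point): where the underside's centre of the left station's rack is when fully home, on the bed; axes as the station's
- knob_a_grip (a point): middle of the grip of the left station's black T-shaped hand knob, on its vertical axis (station x 0, y +124), 94 mm above the desk; turns with the knob. Grip: a bar 64 mm long along this point's x, 14 mm thick along its y, z 72 to 102 above the desk; under it a collar 40 mm wide
- knob_a: the left knob (origin 58 mm above the desk, x along the bar). Clockwise from above tightens, 8 mm of jaw per rad; it stays where left. Free turning takes 0.19 N m of dry drag (which reverses if the hand springs back on stopping: compare like with like); once the rack is against the fence, 0.10 N m more, then 0.05 per rad. Met after about 1.6 to 2.7 rad; the knob ends at 4.4 rad
- fence_a: adjustable aluminium fence, fixed, on the -y side of the left station's bay: 100 mm long, 32 mm above the bed; origin at the bed on the middle of its inner face (which looks to station +y); its place differs by up to 8 mm
- pad_a: jaw plate of the left station, 96 mm long, 28 mm high, 7 mm thick, rubber face (station y +62.5 when open) toward the fence; its origin is the station's origin while the knob is fully open and moves with the plate. It sits on springs: 13 N as soon as it bears on a rack, then 0.8 N per mm that the knob drives it on
- rack_a: white foam tube rack, 105 x 105 x 34 mm, 4 x 4 holes, 90 g, standing on the left station's bed, 35 to 55 mm short of the back stop and loose; origin at the centre of its underside, z up, axes along its sides (x toward the stop)
- station_b: white bed of the right clamp station, fixed to the desk, 6 mm thick, x -126 to +74 mm; origin on the desk under a fully home rack's centre. x along the bay to its back stop (face at x +53.5, 130 mm wide, top z 40), y from the fence to the jaw and knob. Bay open at -x. Grey gear housing x +-35, y +91 to +157, top z 52
- home_b (a point): where the underside's centre of the right station's rack is when fully home, on the bed; axes as the station's
- knob_b_grip (a point): middle of the grip of the right station's black T-shaped hand knob, on its vertical axis (station x 0, y +124), 94 mm above the desk; turns with the knob. Grip: a bar 64 mm long along this point's x, 14 mm thick along its y, z 72 to 102 above the desk; under it a collar 40 mm wide
- knob_b: the right knob (origin 58 mm above the desk, x along the bar). Clockwise from above tightens, 8 mm of jaw per rad; it stays where left. Free turning takes 0.19 N m of dry drag (which reverses if the hand springs back on stopping: compare like with like); once the rack is against the fence, 0.10 N m more, then 0.05 per rad. Met after about 1.6 to 2.7 rad; the knob ends at 4.4 rad
- fence_b: adjustable aluminium fence, fixed, on the -y side of the right station's bay: 100 mm long, 32 mm above the bed; origin at the bed on the middle of its inner face (which looks to station +y); its place differs by up to 8 mm
- pad_b: jaw plate of the right station, 96 mm long, 28 mm high, 7 mm thick, rubber face (station y +62.5 when open) toward the fence; its origin is the station's origin while the knob is fully open and moves with the plate. It sits on springs: 13 N as soon as it bears on a rack, then 0.8 N per mm that the knob drives it on
- rack_b: white foam tube rack, 105 x 105 x 34 mm, 4 x 4 holes, 90 g, standing on the right station's bed, 35 to 55 mm short of the back stop and loose; origin at the centre of its underside, z up, axes along its sides (x toward the stop)
- tube_red: sample tube with a red screw cap, 98 mm long, cap 24 mm wide, standing loosely in a hole of a rack (top about 111 mm above the desk); origin at the centre of its bottom, z along the tube; it is in either rack
- tube_purple: sample tube with a purple screw cap, 98 mm long, cap 24 mm wide, standing loosely in a hole of a rack (top about 111 mm above the desk); origin at the centre of its bottom, z along the tube
- tube_purple_2: sample tube with a purple screw cap, 98 mm long, cap 24 mm wide, standing loosely in a hole of a rack (top about 111 mm above the desk); origin at the centre of its bottom, z along the tube
- tube_purple_3: sample tube with a purple screw cap, 98 mm long, cap 24 mm wide, standing loosely in a hole of a rack (top about 111 mm above the desk); origin at the centre of its bottom, z along the tube
- water_bottle: clear water bottle, 67 mm wide, 228 mm tall, bystander; origin at the centre of its underside
- marker_pen: black and white marker pen, 135 mm long, 17 mm wide, bystander; origin at its middle

How it is judged:
By the outcome, as a careful person would: the job done as asked, in the order asked, and still so for the second after the job is handed in, with the robot touching nothing.
It also fails if it takes over 72 s, if anything falls off the work surface, if the arm or the gripper's body presses on something with over 40 N, if the wrist force passes 120 N, or if a joint passes its speed limit or range.

ROBOT

A 6-joint arm with a two-finger parallel gripper is mounted at the origin on a cart in front of the work surface, level with it; the furniture and walls round the work are solid. World frame = base frame: x ahead of the robot, y to its left, z up, the work surface at z = 0. Lengths are in m, angles in rad, forces in N, time in s.
With the tool pointing down it reaches from about 0.275 to 0.875 m from the base axis. Payload 12.5 kg.
Tool frame: the origin (TCP) lies at the very end of the fingers, on their centre line; the grasp point (between the pads) lies 19 mm behind it (env.pinch_z is the x of the grasp point in the tool frame, in m); x points along the fingers, z is the direction in which the jaws open and shut, and the axes are right-handed (so a half turn about x gives the same grasp; the last joint's range is limited). The gripper opens to 85 mm and grips with 20 to 120 N. Pads are 22 mm wide; open, the fingers measure 114 mm over their backs; the gripper's body (76 mm by 85 mm) begins 54 mm behind the grasp point. The pads swing forward as they close: fully open they stand 13 mm farther back than shut.
Start: joints at [-1.41, 0.351, 1.652, -0, 1.139, -0.085], TCP at [0.134, -0.533, 0.231] pointing down, gripper open.
Joint ranges: [-2.75, 2.75], [-0.79, 2.1], [0.01, 2.65], [-1.57, 4.71], [0.07, 3.14], [-2.87, 2.87]. Speed limits (rad/s): [2.22, 2.22, 2.79, 3.14, 3.14, 3.14].

INTERFACE

Orientations are given as a rotation vector (axis times angle).
In Python, from workcell import env gives the robot as it stands.
- The arm moves only by the tool apply_moves, never from a script. Its arguments are lists of equal length, an entry for each row: "travel": the shift along the tool's x, y, z in cm, a list of three; "delta_rot": the turn, a rotation vector about the tool's x, y, z in degrees, a list of three; "hand": the gripper command: -1 is fully open, 1 is shut, values between are in proportion. In form: {"travel": [[dx, dy, dz], ...], "delta_rot": [[ax, ay, az], ...], "hand": [hand, ...]}. A call has 1 to 5 rows; each row shifts and turns the pose as measured when the row begins, along the tool's axes as they then stand; what a row does not reach is not made up. A row lasts 1/8 s, in which the tool goes at most 62.5 mm and 10.7 degrees, less where a joint would pass 70% of its speed; a pose out of reach is approached as far as the arm can. A call with a gripper value outside its range is refused whole. The fingers move at their own pace and stop on an object; "grip_force" is the grip in N (left out, the last holds). Time passes only in rows, so rows that do not move let the fingers close. It gives the time, the measured TCP pose, the force and the opening at its end, in the units of the state.
- env.read_state(): the state, without advancing time (a new reading comes with each control period).
- env.get_image(name): name is "scene" or "top" or "wrist"; returns the picture (400x640x3 uint8, blue, green, red); there is no depth.
- env.camera_params(name): a dict with "fx", "fy", "cx", "cy" (pixels), "extrinsics" (4x4, takes a point from camera to world coordinates). Camera axes: x right, y down, z forward; pixel columns grow to the right and rows downward; lengths in m; the calibration is good to about 2 mm. A picture is of the moment at which its call begins: read the wrist's pose just before it. camera_params takes no time and is no camera call; for the wrist camera it gives the pose at the moment of the call.
- env.hand_in(): hands the job in, once; it reports no verdict.
The state is a dict: "clock": time; "joint_positions": joint angles; "joint_vel": joint speeds; "joint_torque": joint torques, N m; "tcp_pos": TCP position; "tool_rot": TCP orientation; "contact_force": force on the tool from outside, world axes, zero at the start; "torque": the same for the moment, N m; "grip_width": opening from 0.0 (shut) to 1.0 (fully open).
Only numpy, scipy, OpenCV 4.12 (cv2) and the standard library are available. Lean on these libraries where they do the work, as an engineer would, in place of code of your own. Each camera call takes 0.05 s, during which the arm holds its last target.

## Working session

There is one attempt and no reset: what is moved stays moved. The work goes in short steps, Python scripts to look and compute and a tool call to move; the robot and the scene stay as the last step left them, time stands still between calls to the robot, and variables do not carry over. Pictures are saved under pics/ and viewed, and the job is handed in when it is done.

Besides the shell and the picture viewer there is one more tool, called after ">>>" in YAML: its name, and indented under it one key for each argument. apply_moves: Moves the arm, as the interface text tells. Its arguments: {"type":"object","properties":{"travel":{"type":"array"},"delta_rot":{"type":"array"},"hand":{"type":"array"},"grip_force":{"type":"number"}},"required":["travel","delta_rot","hand"]}

```bash
ls; mkdir -p pics
python3 - <<'E'
from workcell import env
import cv2
s=env.read_state()
for k,v in s.items(): print(k,v)
print(env.pinch_z)
for n in("scene","top"):
    cv2.imwrite(f"pics/{n}0.png",env.get_image(n)); print(n,env.camera_params(n))
E
```

```text
pics
clock 0.0
joint_positions [-1.40959354e+00  3.51259558e-01  1.65239976e+00 -1.32948258e-05
  1.13906955e+00 -8.46099512e-02]
joint_vel [ 0.00012138 -0.00015869 -0.00062606  0.00034305 -0.00029832 -0.00139625]
joint_torque [-1.11936213e-03 -5.06102622e+01 -2.91406578e+01 -1.25844972e-04
  4.49261803e-03  1.70207912e-06]
tcp_pos [ 0.13380575 -0.53315394  0.23075489]
tool_rot [ 1.02699089  1.3163708  -1.02571735]
contact_force [-0.61314791 -0.35697602  0.0585007 ]
torque [-0.03015938 -0.03219811 -0.03285803]
grip_width 0.9952840249925995
-0.0187
scene {'fx': 401.64738711923707, 'fy': 401.64738711923707, 'cx': 320.16835800681116, 'cy': 197.31425491284472, 'extrinsics': array([[ 0.61294653, -0.38705881,  0.68882656, -0.20280286],
       [-0.78985315, -0.27731999,  0.5470152 , -0.58314483],
       [-0.02070168, -0.87936289, -0.47570195,  0.59390086],
       [ 0.        ,  0.        ,  0.        ,  1.        ]])}
top {'fx': 448.6511232523997, 'fy': 448.6511232523997, 'cx': 320.2224752717043, 'cy': 198.38941500485956, 'extrinsics': array([[-1.71515644e-05, -9.83111869e-01,  1.83005609e-01,
         2.64022153e-01],
       [-9.99573883e-01, -5.32506902e-03, -2.87001194e-02,
        -2.34553448e-02],
       [ 2.91899455e-02, -1.82928119e-01, -9.82692857e-01,
         1.27483778e+00],
       [ 0.00000000e+00,  0.00000000e+00,  0.00000000e+00,
         1.00000000e+00]])}
```

View pics/scene0.png

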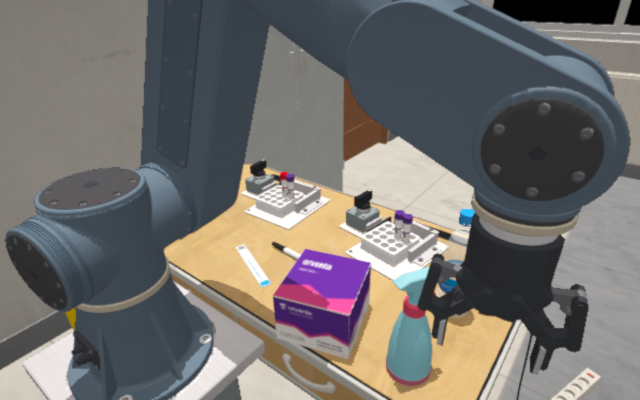

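View pics/top0.png

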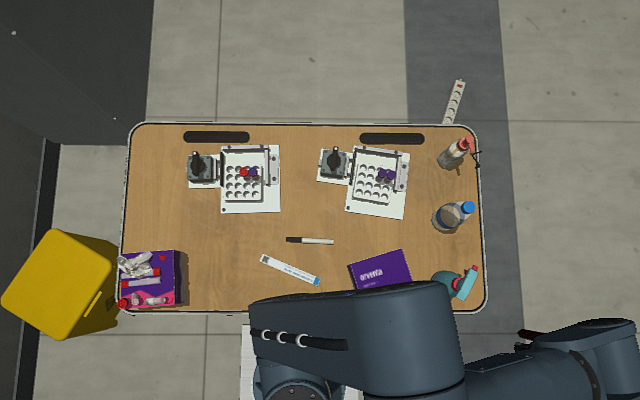

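The red cap is at top (243,172) in the left rack, so the job is at station A. I'll zoom in on it.

Run:
```python
import cv2
i=cv2.imread("pics/top0.png")[125:225,170:300]
cv2.imwrite("pics/topz.png",cv2.resize(i,None,fx=6,fy=6,interpolation=cv2.INTER_CUBIC))
i=cv2.imread("pics/scene0.png")[150:230,235:335]
cv2.imwrite("pics/scenez.png",cv2.resize(i,None,fx=7,fy=7,interpolation=cv2.INTER_CUBIC))
```

```text
(no output)
```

View pics/topz.png

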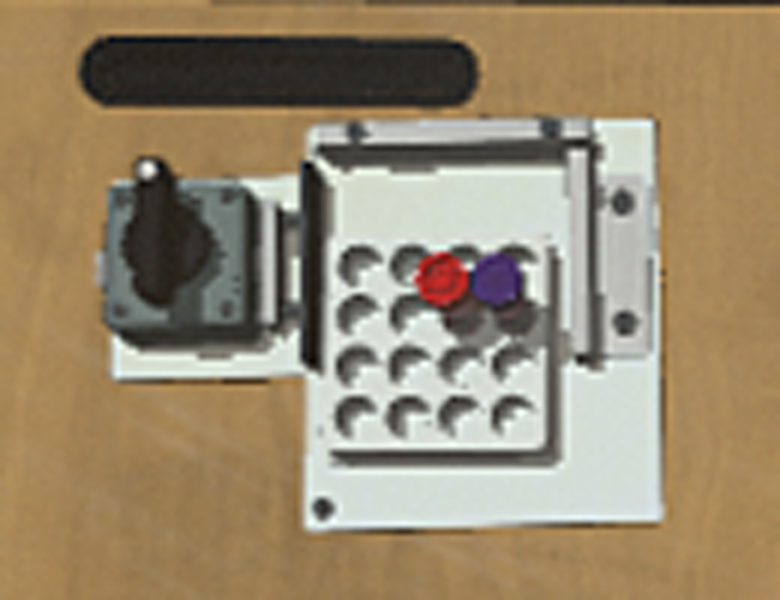

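View pics/scenez.png

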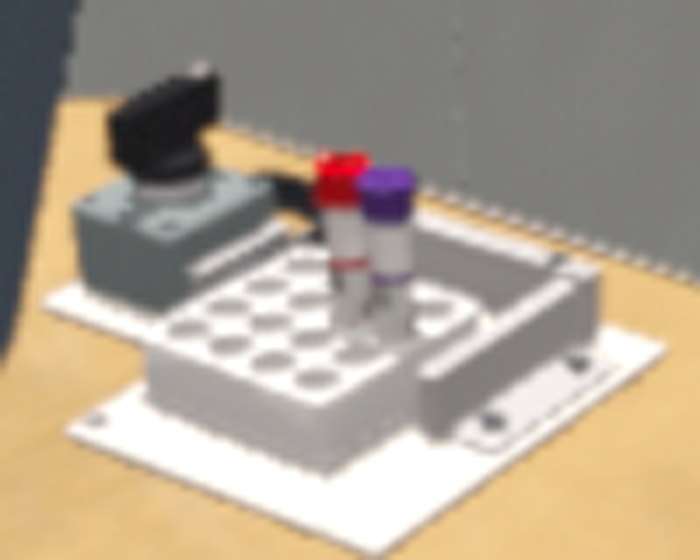

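```bash
cat > h.py <<'E'
import numpy as np, cv2
from workcell import env
from scipy.spatial.transform import Rotation as R
def ray(p,uv,z):
    E=np.array(p['extrinsics']); d=E[:3,:3]@np.array([(uv[0]-p['cx'])/p['fx'],(uv[1]-p['cy'])/p['fy'],1]); o=E[:3,3]
    return o+d*(z-o[2])/d[2]
def proj(p,X):
    E=np.array(p['extrinsics']); c=E[:3,:3].T@(np.array(X)-E[:3,3]); return np.array([c[0]/c[2]*p['fx']+p['cx'],c[1]/c[2]*p['fy']+p['cy']])
def tool(s=None):
    s=s or env.read_state(); return np.array(s['tcp_pos']),R.from_rotvec(s['tool_rot'])
E
python3 - <<'E'
from h import *
p=env.camera_params("top")
f=lambda u,v,z:print((u,v),ray(p,(170+u/6,125+v/6),z).round(4))
f(305,530,.006);f(662,522,.006);f(655,118,.006);f(308,125,.006)
print('stop');f(318,148,.04);f(592,140,.04)
print('knob');f(150,165,.102);f(170,295,.102);
print('rack');f(332,452,.04);f(548,452,.04);f(548,248,.04)
print('tubes');f(443,278,.111);f(497,278,.111)
P,r=tool();print(r.as_matrix().round(3)); E=np.linalg.inv(np.r_[np.c_[r.as_matrix(),P],[[0,0,0,1]]])@env.camera_params("wrist")['extrinsics'];print(E.round(4))
w=env.camera_params("wrist");print(w['fx'],w['cx'],w['cy'])
E
```

```text
(305, 530) [0.4556 0.222  0.006 ]
(662, 522) [0.4602 0.0534 0.006 ]
(655, 118) [0.6601 0.0601 0.006 ]
(308, 125) [0.655  0.2286 0.006 ]
stop
(318, 148) [0.6332 0.2167 0.04  ]
(592, 140) [0.6383 0.0875 0.04  ]
knob
(150, 165) [0.6061 0.2792 0.102 ]
(170, 295) [0.5464 0.2673 0.102 ]
rack
(332, 452) [0.4871 0.2045 0.04  ]
(548, 452) [0.4876 0.1047 0.04  ]
(548, 248) [0.5853 0.1071 0.04  ]
tubes
(443, 278) [0.5528 0.1455 0.111 ]
(497, 278) [0.5529 0.1217 0.111 ]
[[-0.     0.97   0.243]
 [ 0.001  0.243 -0.97 ]
 [-1.     0.    -0.001]]
[[ 0.000e+00 -2.694e-01  9.630e-01 -1.414e-01]
 [-1.000e-04 -9.630e-01 -2.694e-01  6.840e-02]
 [ 1.000e+00 -1.000e-04 -0.000e+00  7.000e-04]
 [ 0.000e+00  0.000e+00  0.000e+00  1.000e+00]]
329.31864916209935 319.27267999053373 201.1979602823888
```

```bash
cat >> h.py <<'E'
import json
def plan(tgt,yawz,n=5,step=.06,rot=10.5,hand=-1,s=None,full=False):
    """tool pointing down, tool z at world yaw yawz; print rows"""
    P,r=tool(s)
    z=np.array([np.cos(yawz),np.sin(yawz),0]);x=np.array([0,0,-1.]);y=np.cross(z,x)
    T=R.from_matrix(np.c_[x,y,z]); tgt=np.array(tgt)
    tr=[];dr=[]
    for k in range(n):
        d=tgt-P; L=np.linalg.norm(d); q=(r.inv()*T).as_rotvec(degrees=True)
        # prefer the ccw/cw short way
        a=np.linalg.norm(q)
        m=max(np.ceil(L/step),np.ceil(a/rot),1) if full else 0
        fs=min(1,step/max(L,1e-9)); fa=min(1,rot/max(a,1e-9))
        t=np.round(r.inv().apply(d*fs)*100,2); w=np.round(q*fa,1)
        tr.append(t.tolist());dr.append(w.tolist())
        P=P+r.apply(t/100); r=r*R.from_rotvec(w,degrees=True)
        if L<=step and a<=rot: break
    print(json.dumps({"travel":tr,"delta_rot":dr,"hand":[hand]*len(tr)})); print('end',P.round(4))
E
python3 - <<'E'
from h import *
p=env.camera_params("top")
# tall things rough
print(ray(p,(450,215),.1),ray(p,(470,285),.2),ray(p,(462,150),.15))
plan([.15,-.50,.38],-1.326+.3)
E
```

```text
[ 0.43958823 -0.40432369  0.1       ] [ 0.25678749 -0.41087799  0.2       ] [ 0.60490837 -0.42916775  0.15      ]
{"travel": [[-5.82, 0.93, -1.11], [-5.82, 1.11, -0.92], [-3.28, 0.69, -0.43]], "delta_rot": [[-10.5, -0.0, -0.0], [-6.6, -0.1, -0.0], [-0.0, 0.0, -0.0]], "hand": [-1, -1, -1]}
end [ 0.1501 -0.5     0.38  ]
```

>>> apply_moves:
  travel:
    - [-6,0,0]
    - [-6,0,0]
    - [-5,0,0]
  delta_rot:
    - [-10,0,0]
    - [-10,0,0]
    - [-10,0,0]
  hand: [-1,-1,-1]

```text
clock: 0.48
tcp_pos: [0.1335, -0.5319, 0.4007]
tool_rot: [0.623, 1.488, -0.608]
contact_force: [-0.7, -0.2, -0.2]
grip_width: 1.002
```

Run:
```python
from h import *
print(tool()[0])
plan([.39,.14,.38],1.0)
```

```text
[ 0.13354701 -0.53186235  0.40069478]
{"travel": [[0.23, 5.47, -2.45], [0.22, 5.83, -1.42], [0.21, 5.99, -0.33], [0.2, 5.95, 0.77], [0.19, 5.71, 1.84]], "delta_rot": [[-10.5, -0.0, -0.1], [-10.5, -0.0, -0.1], [-10.5, -0.0, -0.1], [-10.5, -0.0, -0.1], [-10.5, -0.0, -0.1]], "hand": [-1, -1, -1, -1, -1]}
end [ 0.2406 -0.2516  0.3921]
```

>>> apply_moves:
  travel:
    - [0,5.5,-2.4]
    - [0,5.8,-1.4]
    - [0,6,-0.3]
    - [0,6,0.8]
    - [0,5.7,1.8]
  delta_rot:
    - [-10.5,0,0]
    - [-10.5,0,0]
    - [-10.5,0,0]
    - [-10.5,0,0]
    - [-10.5,0,0]
  hand: [-1,-1,-1,-1,-1]

```text
clock: 1.1
tcp_pos: [0.2401, -0.2463, 0.4048]
tool_rot: [-0.113, 1.567, 0.122]
contact_force: [1.5, 0.0, 1.5]
grip_width: 1.0
```

Run:
```python
from h import *
print(tool()[0])
plan([.40,.14,.34],1.6)
```

```text
[ 0.24009464 -0.24626387  0.4048499 ]
{"travel": [[0.95, 5.07, 3.06], [0.95, 4.43, 3.93], [0.95, 3.64, 4.67], [0.94, 2.72, 5.26], [0.95, 1.72, 5.67]], "delta_rot": [[-10.5, 0.0, -0.0], [-10.5, 0.0, -0.0], [-10.5, 0.1, -0.0], [-10.5, 0.0, -0.0], [-10.5, 0.1, -0.0]], "hand": [-1, -1, -1, -1, -1]}
end [0.3535 0.0275 0.3589]
```

>>> apply_moves:
  travel:
    - [1,5,3]
    - [1,4.4,3.9]
    - [1,3.6,4.7]
    - [1,2.7,5.3]
    - [1,1.7,5.7]
  delta_rot:
    - [-10.5,0,0]
    - [-10.5,0,0]
    - [-10.5,0,0]
    - [-10.5,0,0]
    - [-10.5,0,0]
  hand: [-1,-1,-1,-1,-1]

```text
clock: 1.72
tcp_pos: [0.3524, 0.0369, 0.3557]
tool_rot: [-0.845, 1.394, 0.847]
contact_force: [1.3, -0.6, 1.2]
grip_width: 1.004
```

Run:
```python
from h import *
print(tool()[0])
plan([.42,.17,.30],1.6)
```

```text
[0.35239049 0.03693278 0.35571226]
{"travel": [[2.13, 0.07, 5.61], [2.12, -0.95, 5.53], [1.38, -1.28, 3.45]], "delta_rot": [[-10.5, 0.1, 0.1], [-10.5, 0.1, 0.0], [-8.3, 0.1, 0.1]], "hand": [-1, -1, -1]}
end [0.42   0.1699 0.3   ]
```

>>> apply_moves:
  travel:
    - [2.1,0,5.6]
    - [2.1,-1,5.5]
    - [1.4,-1.3,3.4]
    - [0,0,0]
  delta_rot:
    - [-10.5,0,0]
    - [-10.5,0,0]
    - [-8,0,0]
    - [0,0,0]
  hand: [-1,-1,-1,-1]

```text
clock: 2.22
tcp_pos: [0.4215, 0.1773, 0.2973]
tool_rot: [-1.24, 1.184, 1.241]
contact_force: [-0.7, 0.3, -0.3]
grip_width: 0.999
```

Run:
```python
from h import *
w=env.camera_params("wrist");print(tool()[0],tool()[1].as_matrix().round(3).tolist())
cv2.imwrite("pics/w1.png",env.get_image("wrist"));np.save("w1.npy",w,allow_pickle=True)
cv2.imwrite("pics/t1.png",env.get_image("top"))
```

```text
[0.42154818 0.17730081 0.29725262] [[0.003, -0.999, -0.044], [0.003, -0.044, 0.999], [-1.0, -0.003, 0.003]]
```

View pics/w1.png

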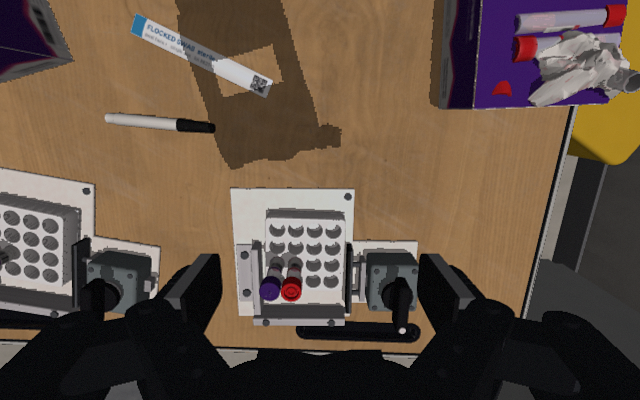

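Wrist view: rack A at about (265–345, 210–318), jaw at x≈349, fence at x≈255, and the knob bar from (395,280) to (403,331). I'll enlarge it to measure.

Run:
```python
import cv2
i=cv2.imread("pics/w1.png")[180:345,225:425]
cv2.imwrite("pics/w1z.png",cv2.resize(i,None,fx=4,fy=3.6,interpolation=cv2.INTER_CUBIC))
```

```text
(no output)
```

View pics/w1z.png

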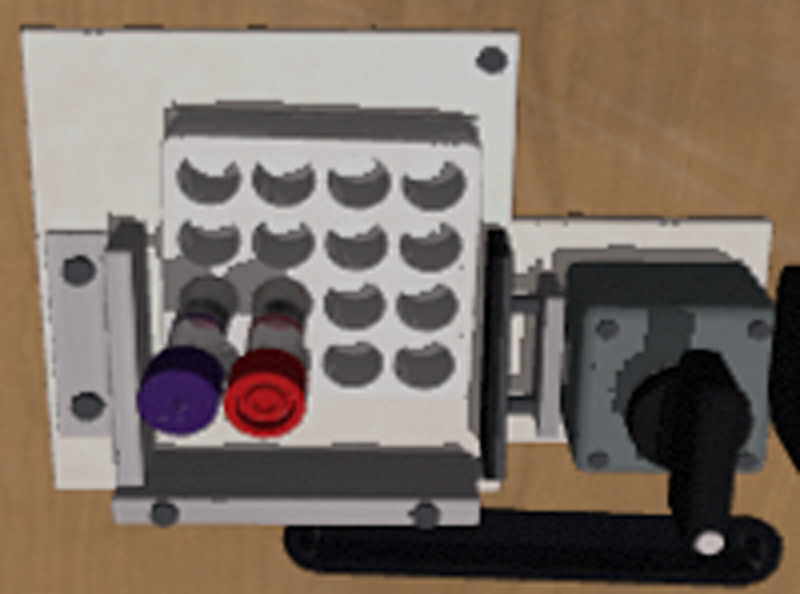

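Run:
```python
from h import *
p=np.load("w1.npy",allow_pickle=True).item()
f=lambda n,u,v,z:print(n,ray(p,(225+u/4,180+v/3.6),z).round(4))
f('bedNL',517,33,.006);f('bedNR',22,28,.006);f('bedFR',55,488,.006)
f('rack near R',163,140,.04);f('rack near L',478,145,.04);f('rack nearbot R',165,105,.006);f('rack nearbot L',478,120,.006)
f('stop L',480,497,.04);f('stop R',113,487,.04)
f('knob near',703,352,.102);f('knob far',708,542,.102)
f('hous',585,310,.052);f('',765,310,.052);f('',765,465,.052);f('',573,468,.052)
f('jaw near',500,230,.034);f('jaw far',500,470,.034)
f('fence near',143,248,.038);f('fence far',143,480,.038)
f('red',265,405,.111);f('purple',180,395,.111)
```

```text
bedNL [0.4568 0.2264 0.006 ]
bedNR [0.462  0.0595 0.006 ]
bedFR [0.6606 0.066  0.006 ]
rack near R [0.4924 0.1121 0.04  ]
rack near L [0.49   0.2127 0.04  ]
rack nearbot R [0.4902 0.1076 0.006 ]
rack nearbot L [0.4916 0.2154 0.006 ]
stop L [0.6343 0.2228 0.04  ]
stop R [0.6352 0.0946 0.04  ]
knob near [0.535 0.275 0.102]
knob far [0.605  0.2843 0.102 ]
hous [0.5469 0.2501 0.052 ]
 [0.5445 0.3083 0.052 ]
 [0.6081 0.3163 0.052 ]
 [0.612  0.2518 0.052 ]
jaw near [0.5248 0.2227 0.034 ]
jaw far [0.6261 0.2298 0.034 ]
fence near [0.5352 0.1052 0.038 ]
fence far [0.633  0.1047 0.038 ]
red [0.5536 0.1515 0.111 ]
purple [0.5511 0.1277 0.111 ]
```

Run:
```python
from h import *
p=env.camera_params("top");print(ray(p,(286,239),.01),ray(p,(333,242),.01))
plan([.435,.154,.03],1.604,hand=-.2)
```

```text
[0.38276487 0.0359851  0.01      ] [ 0.37466279 -0.09644417  0.01      ]
{"travel": [[5.97, -0.26, -0.51], [5.97, -0.29, -0.49], [5.97, -0.29, -0.49], [5.97, -0.29, -0.49], [2.97, -0.15, -0.24]], "delta_rot": [[0.3, 0.2, 0.3], [0.0, -0.0, -0.0], [0.0, -0.0, -0.0], [0.0, -0.0, -0.0], [0.0, -0.0, -0.0]], "hand": [-0.2, -0.2, -0.2, -0.2, -0.2]}
end [0.435 0.154 0.03 ]
```

>>> apply_moves:
  travel:
    - [5.5,-0.3,-0.6]
    - [6,-0.3,-0.5]
    - [6,-0.3,-0.5]
    - [6,-0.3,-0.5]
    - [3,-0.1,-0.2]
  delta_rot:
    - [0.3,0.2,0.3]
    - [0,0,0]
    - [0,0,0]
    - [0,0,0]
    - [0,0,0]
  hand: [-0.2,-0.2,-0.2,-0.2,-0.2]

```text
clock: 2.95
tcp_pos: [0.44, 0.1489, 0.0334]
tool_rot: [-1.229, 1.187, 1.215]
contact_force: [-0.5, -0.0, -0.0]
grip_width: 0.6
```

Run:
```python
from h import *
print(tool()[0])
plan([.470,.155,.018],1.604,hand=-.2,step=.015)
cv2.imwrite("pics/w2.png",env.get_image("wrist"));
```

```text
[0.43997922 0.14886177 0.03335132]
{"travel": [[0.69, -1.31, 0.24], [0.67, -1.32, 0.22], [0.19, -0.38, 0.07]], "delta_rot": [[-0.7, 0.1, 0.8], [-0.0, 0.0, -0.0], [-0.0, 0.0, -0.0]], "hand": [-0.2, -0.2, -0.2]}
end [0.47  0.155 0.018]
```

View pics/w2.png

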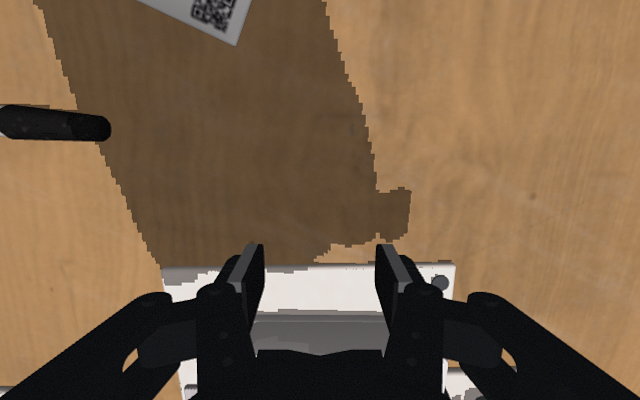

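Fingers (columns 250 and 390) are behind the rack's rear edge, which is around row 320. I'll lower and move forward.

>>> apply_moves:
  travel:
    - [0.7,-1.2,0.3]
    - [0.6,-0.7,0.2]
    - [0,0,0]
  delta_rot:
    - [-0.7,0.1,0.8]
    - [0,0,0]
    - [0,0,0]
  hand: [-0.2,-0.2,-0.2]

```text
clock: 3.38
tcp_pos: [0.4592, 0.1522, 0.0205]
tool_rot: [-1.228, 1.197, 1.23]
contact_force: [-1.1, 0.4, -1.1]
grip_width: 0.6
```

>>> apply_moves:
  travel:
    - [0,-0.5,0]
    - [0,-0.5,0]
    - [0,-0.5,0]
    - [0,-0.5,0]
    - [0,0,0]
  delta_rot:
    - [0,0,0]
    - [0,0,0]
    - [0,0,0]
    - [0,0,0]
    - [0,0,0]
  hand: [-0.2,-0.2,-0.2,-0.2,-0.2]

```text
clock: 4.0
tcp_pos: [0.4808, 0.1527, 0.0223]
tool_rot: [-1.228, 1.195, 1.228]
contact_force: [0.1, -0.7, -0.0]
grip_width: 0.597
```

Run:
```python
from h import *
s=env.read_state();print(tool()[0],s['contact_force'],s['torque'],tool()[1].as_matrix()[:,2])
cv2.imwrite("pics/t3.png",cv2.resize(env.get_image("top")[125:245,170:300],None,fx=6,fy=5));
```

```text
[0.48079051 0.15266866 0.02233756] [ 0.05238262 -0.68576731 -0.0329236 ] [ 0.00298936 -0.03005184 -0.0070253 ] [-2.62703138e-02  9.99654618e-01  7.17271466e-04]
```

View pics/t3.png

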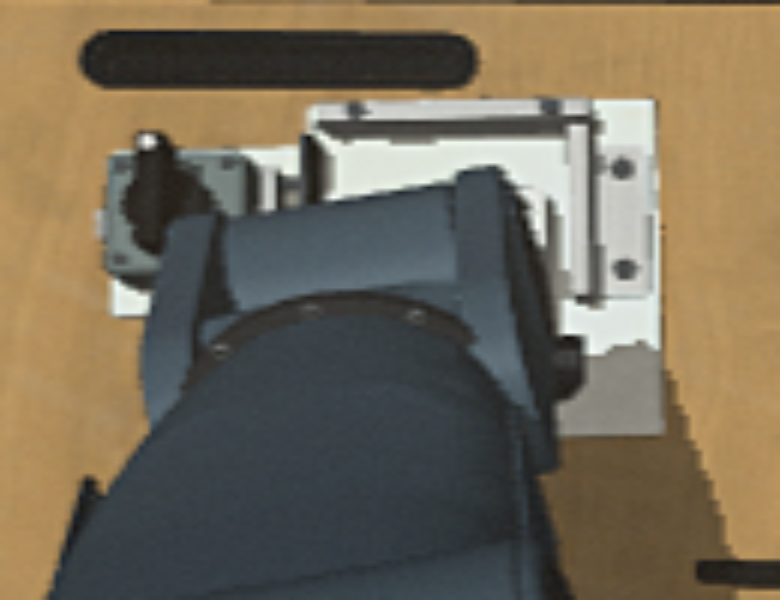

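>>> apply_moves:
  travel:
    - [0.1,-0.5,0]
    - [0,-0.5,0]
    - [0,-0.5,0]
    - [0,-0.5,0]
    - [0,-0.5,0]
  delta_rot:
    - [-0.4,0,0]
    - [0,0,0]
    - [0,0,0]
    - [0,0,0]
    - [0,0,0]
  hand: [-0.2,-0.2,-0.2,-0.2,-0.2]

```text
clock: 4.68
tcp_pos: [0.5065, 0.1535, 0.0211]
tool_rot: [-1.234, 1.193, 1.235]
contact_force: [-1.8, -1.2, 1.5]
grip_width: 0.597
```

>>> apply_moves:
  travel:
    - [0,-0.3,0]
    - [0,-0.3,0]
    - [0,-0.2,0]
  delta_rot:
    - [0,0,0]
    - [0,0,0]
    - [0,0,0]
  hand: [-0.2,-0.2,-0.2]

```text
clock: 5.05
tcp_pos: [0.5152, 0.1538, 0.021]
tool_rot: [-1.234, 1.193, 1.235]
contact_force: [-1.0, 0.0, 2.1]
grip_width: 0.601
```

Run:
```python
from h import *
s=env.read_state();print(tool()[0],s['contact_force'],s['torque'],tool()[1].as_matrix()[:,2])
cv2.imwrite("pics/w4.png",env.get_image("wrist"))
cv2.imwrite("pics/t4.png",cv2.resize(env.get_image("scene")[150:230,235:335],None,fx=7,fy=7));
```

```text
[0.51523097 0.15380373 0.02102045] [-1.02167938  0.03386494  2.0514223 ] [0.04221755 0.11043396 0.03121515] [-3.39887952e-02  9.99422097e-01  4.84259316e-04]
```

View pics/t4.png

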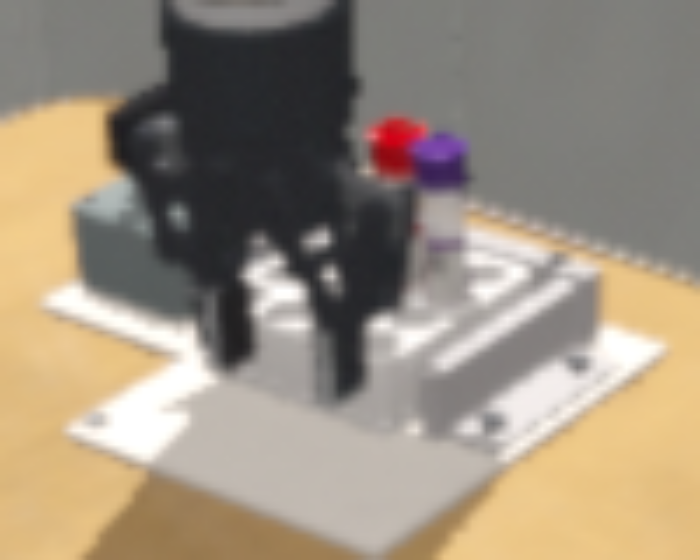

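View pics/w4.png

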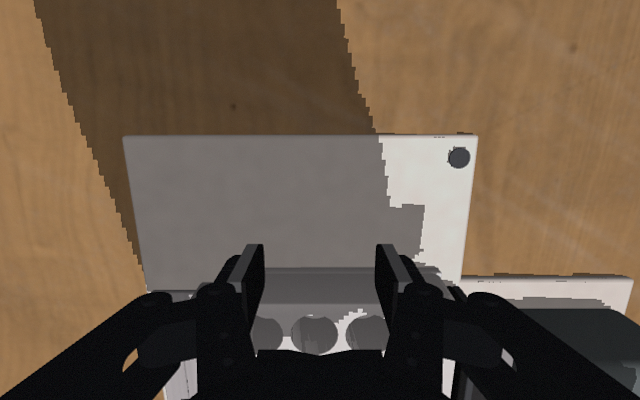

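>>> apply_moves:
  travel:
    - [0,-0.2,0]
    - [0,-0.2,0]
  delta_rot:
    - [0,0,0]
    - [0,0,0]
  hand: [-0.2,-0.2]

```text
clock: 5.4
tcp_pos: [0.5193, 0.1539, 0.021]
tool_rot: [-1.234, 1.193, 1.235]
contact_force: [-0.6, 0.2, 0.3]
grip_width: 0.603
```

>>> apply_moves:
  travel:
    - [0,-0.2,0]
    - [0,-0.2,0]
  delta_rot:
    - [0,0,0]
    - [0,0,0]
  hand: [-0.2,-0.2]

```text
clock: 5.65
tcp_pos: [0.5215, 0.1539, 0.0207]
tool_rot: [-1.232, 1.197, 1.238]
contact_force: [-15.6, -0.6, 9.9]
grip_width: 0.606
```

>>> apply_moves:
  travel:
    - [0,-0.2,0]
    - [0,-0.2,0]
  delta_rot:
    - [0,0,0]
    - [0,0,0]
  hand: [-0.2,-0.2]

```text
clock: 5.9
tcp_pos: [0.5213, 0.1538, 0.02]
tool_rot: [-1.229, 1.205, 1.246]
contact_force: [-11.2, 1.4, 7.5]
grip_width: 0.602
```

The force jumped to about 15 N with no further travel, so the rack is on the stop. I'll back straight off and check.

>>> apply_moves:
  travel:
    - [0,0.4,0]
    - [0,1,0]
    - [0,2,0]
    - [0,2,0]
    - [-5,0,0]
  delta_rot:
    - [0,0,0]
    - [0,0,0]
    - [0,0,0]
    - [0,0,0]
    - [0,0,0]
  hand: [-0.2,-0.2,-0.2,-0.2,-0.2]

```text
clock: 6.52
tcp_pos: [0.4637, 0.1514, 0.0691]
tool_rot: [-1.227, 1.209, 1.248]
contact_force: [1.5, 0.4, 0.2]
grip_width: 0.602
```

>>> apply_moves:
  travel:
    - [-6,0,0]
    - [-6,0,0]
    - [-6,0,0]
    - [0,0,0]
  delta_rot:
    - [0,0,0]
    - [0,0,0]
    - [0,0,0]
    - [0,0,0]
  hand: [-1,-1,-1,-1]

```text
clock: 7.02
tcp_pos: [0.4663, 0.1519, 0.2578]
tool_rot: [-1.23, 1.203, 1.244]
contact_force: [-0.4, 0.5, -1.3]
grip_width: 1.005
```

Run:
```python
from h import *
w=env.camera_params("wrist");print(tool()[0],tool()[1].as_matrix().round(3).tolist())
i=env.get_image("wrist");cv2.imwrite("pics/w5.png",i);np.save("w5.npy",w,allow_pickle=True)
cv2.imwrite("pics/w5z.png",cv2.resize(i[180:370,215:450],None,fx=3.4,fy=3,interpolation=cv2.INTER_CUBIC))
```

```text
[0.46633834 0.1519474  0.25778174] [[-0.013, -0.999, -0.035], [-0.001, -0.035, 0.999], [-1.0, 0.013, -0.001]]
```

View pics/w5z.png

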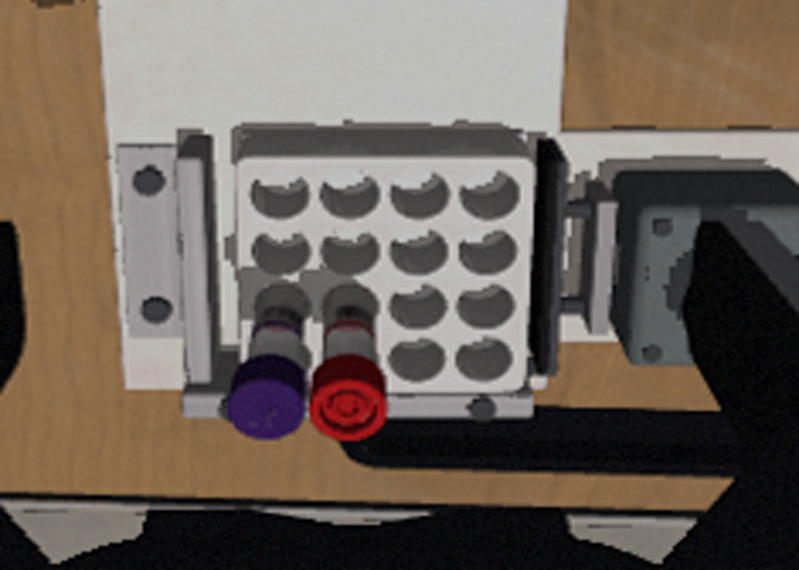

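The rack is flush with the stop and square, with both tubes standing. Next I'll move over knob A.

Run:
```python
from h import *
print(env.read_state()['joint_positions'].round(3))
plan([.577,.276,.19],1.73)
```

```text
[ 2.190e-01  2.220e-01  1.764e+00  1.000e-03  1.172e+00 -1.387e+00]
{"travel": [[2.11, -3.91, 4.03], [2.18, -4.35, 3.51], [2.17, -4.3, 3.48]], "delta_rot": [[-7.1, -0.0, -1.0], [-0.0, -0.0, 0.0], [-0.0, -0.0, 0.0]], "hand": [-1, -1, -1]}
end [0.577  0.2759 0.19  ]
```

>>> apply_moves:
  travel:
    - [2.1,-3.9,4]
    - [2.2,-4.3,3.5]
    - [2.2,-4.3,3.5]
    - [0,0,0]
  delta_rot:
    - [-7,0,-1]
    - [0,0,0]
    - [0,0,0]
    - [0,0,0]
  hand: [-1,-1,-1,-1]

```text
clock: 7.58
tcp_pos: [0.5763, 0.2779, 0.1798]
tool_rot: [-1.325, 1.137, 1.329]
contact_force: [-0.6, -1.2, -0.4]
grip_width: 0.998
```

Run:
```python
from h import *
w=env.camera_params("wrist");print(tool()[0],tool()[1].as_matrix().round(3).tolist())
i=env.get_image("wrist");cv2.imwrite("pics/w6.png",i);np.save("w6.npy",w,allow_pickle=True)
print(proj(w,[.577,.276,.102]))
```

```text
[0.57626539 0.27787255 0.17981236] [[-0.006, -0.987, -0.159], [-0.004, -0.159, 0.987], [-1.0, 0.007, -0.003]]
[317.72207011 211.71035694]
```

View pics/w6.png

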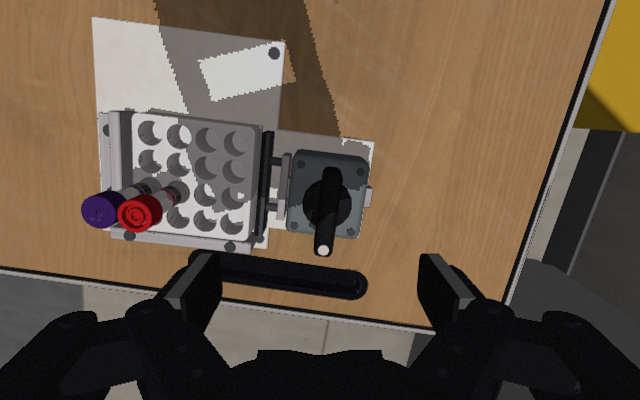

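Run:
```python
from h import *
p=np.load("w6.npy",allow_pickle=True).item()
a=ray(p,(331,171),.102);b=ray(p,(324,253),.102);print(a,b,(a+b)/2,np.arctan2(*(b-a)[1::-1]),np.linalg.norm(b-a))
i=cv2.imread("pics/w6.png")[130:270,260:400];cv2.imwrite("pics/w6z.png",cv2.resize(i,None,fx=4.2,fy=4.2,interpolation=cv2.INTER_CUBIC))
```

```text
[0.54719771 0.28031873 0.102     ] [0.6071068 0.2853968 0.102    ] [0.57715225 0.28285777 0.102     ] 0.08456068813469003 0.060123926539228996
```

View pics/w6z.png

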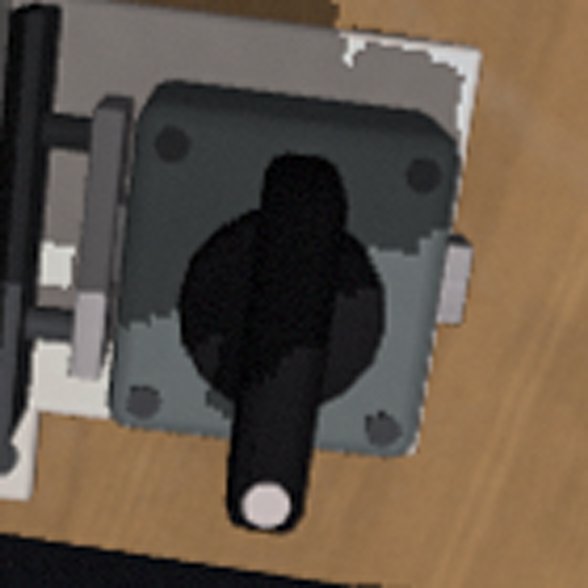

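Run:
```python
from h import *
p=np.load("w6.npy",allow_pickle=True).item()
a=ray(p,(332.6,167),.102);b=ray(p,(323.1,256),.102);print((a+b)/2,np.arctan2(*(b-a)[1::-1]),np.linalg.norm(b-a))
c=ray(p,(327.1,203),.058+.01);print('collar',ray(p,(327,203),.07))
plan([.577,.280,.079],1.67)
```

```text
[0.57694007 0.28302974 0.102     ] 0.06451968850497185 0.06532765762866931
collar [0.57847999 0.28345135 0.07      ]
{"travel": [[6.0, -0.13, 0.19], [4.22, -0.07, 0.12]], "delta_rot": [[3.4, -0.2, -0.3], [0.0, 0.0, -0.0]], "hand": [-1, -1]}
end [0.577 0.28  0.079]
```

>>> apply_moves:
  travel:
    - [5,-0.1,0.3]
    - [3,0,0.1]
    - [2,0,0]
    - [0,0,0]
  delta_rot:
    - [4,-0.2,-0.3]
    - [0,0,0]
    - [0,0,0]
    - [0,0,0]
  hand: [-1,-1,-1,-1]

```text
clock: 8.12
tcp_pos: [0.5731, 0.2774, 0.0783]
tool_rot: [-1.271, 1.169, 1.272]
contact_force: [-0.3, 0.7, 0.3]
grip_width: 1.003
```

Run:
```python
from h import *
w=env.camera_params("wrist");print(tool()[0],tool()[1].as_matrix().round(3).tolist())
i=env.get_image("wrist");cv2.imwrite("pics/w7.png",i)
plan([.577,.281,.079],1.66)
```

```text
[0.57308059 0.27743733 0.07828306] [[-0.001, -0.996, -0.085], [-0.001, -0.085, 0.996], [-1.0, 0.001, -0.0]]
{"travel": [[0.05, -0.35, 0.29]], "delta_rot": [[-0.2, 0.0, 0.0]], "hand": [-1]}
end [0.577 0.281 0.079]
```

View pics/w7.png

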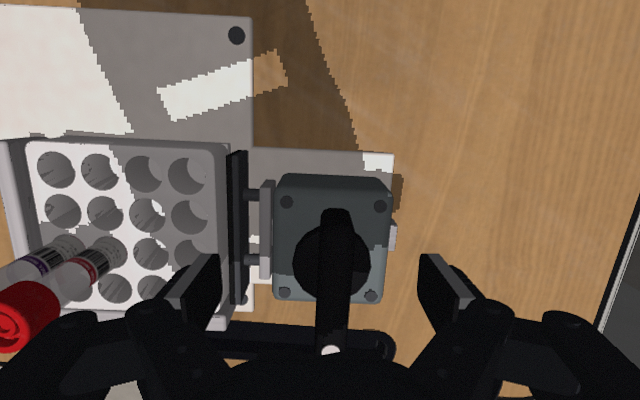

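Run:
```python
from h import *
w=env.camera_params("wrist")
a=ray(w,(336.5,210),.102);b=ray(w,(331,356),.102);print((a+b)/2,np.arctan2(*(b-a)[1::-1]),np.linalg.norm(b-a))
plan([.577,.282,.078],1.64)
```

```text
[0.57492445 0.28299932 0.102     ] 0.06314409260876055 0.06605980849976692
{"travel": [[0.15, -0.36, 0.39]], "delta_rot": [[0.9, 0.0, 0.0]], "hand": [-1]}
end [0.577 0.282 0.078]
```

>>> apply_moves:
  travel:
    - [0,-0.4,0.5]
    - [0,0,0]
  delta_rot:
    - [1,0,0]
    - [0,0,0]
  hand: [-1,0.3]
  grip_force: 40

```text
clock: 8.43
tcp_pos: [0.5784, 0.2834, 0.082]
tool_rot: [-1.258, 1.174, 1.255]
contact_force: [-0.1, -0.1, -0.8]
grip_width: 0.817
```

Run:
```python
from h import *
s=env.read_state();print(tool()[0],tool()[1].as_matrix().round(3).tolist(),s['contact_force'],s['torque'],s['grip_width'])
```

```text
[0.57838632 0.28337451 0.08198194] [[0.004, -0.998, -0.066], [0.001, -0.066, 0.998], [-1.0, -0.004, 0.001]] [-0.1244805  -0.07139889 -0.81038313] [-0.02066647 -0.01196432 -0.02624242] 0.8167009431939127
```

>>> apply_moves:
  travel:
    - [0.4,0,0]
    - [0,0,0]
    - [0,0,0]
    - [0,0,0]
    - [0,0,0]
  delta_rot:
    - [0,0,0]
    - [0,0,0]
    - [0,0,0]
    - [0,0,0]
    - [0,0,0]
  hand: [0.3,0.3,0.4,0.7,1]
  grip_force: 40

```text
clock: 9.05
tcp_pos: [0.5787, 0.284, 0.0789]
tool_rot: [-1.257, 1.172, 1.254]
contact_force: [-0.1, -0.3, 0.2]
grip_width: 0.153
```

>>> apply_moves:
  travel:
    - [0,0,0]
    - [0,0,0]
  delta_rot:
    - [0,0,0]
    - [0,0,0]
  hand: [1,1]
  grip_force: 60

```text
clock: 9.3
tcp_pos: [0.5787, 0.284, 0.0789]
tool_rot: [-1.256, 1.173, 1.254]
contact_force: [-0.6, -0.4, 0.8]
grip_width: 0.149
```

```bash
cat > st.py <<'E'
from h import *
s=env.read_state();P,r=tool(s);M=r.as_matrix();np.set_printoptions(precision=4,suppress=True)
print(s['clock'],P,'yawz',np.arctan2(M[1,2],M[0,2]),'tilt',M[:2,0],'F',s['contact_force'],'T',s['torque'],s['grip_width'],'j6',s['joint_positions'][5], 'Ftool',r.inv().apply(s['contact_force']))
E
python3 st.py
```

```text
9.3 [0.5787 0.284  0.0789] yawz 1.6344662063545454 tilt [0.0047 0.0033] F [-0.6136 -0.398   0.773 ] T [ 0.0658  0.1036 -0.6187] 0.1489846620433221 j6 -1.251846845323213 Ftool [-0.7772  0.6338 -0.3559]
```

>>> apply_moves:
  travel:
    - [0,0,0]
    - [0,0,0]
    - [0,0,0]
    - [0,0,0]
    - [0,0,0]
  delta_rot:
    - [4,0,0]
    - [4,0,0]
    - [4,0,0]
    - [4,0,0]
    - [4,0,0]
  hand: [1,1,1,1,1]

```text
clock: 9.93
tcp_pos: [0.5787, 0.2844, 0.0789]
tool_rot: [-0.994, 1.326, 0.991]
contact_force: [-0.4, 1.3, 0.4]
grip_width: 0.147
```

```bash
python3 st.py
```

```text
9.925 [0.5787 0.2844 0.0789] yawz 1.2817660465837444 tilt [0.0059 0.0019] F [-0.4212  1.3342  0.3558] T [0.0304 0.0645 0.1987] 0.14681587329814363 j6 -0.8967594930124662 Ftool [-0.3558  0.7822  1.16  ]
```

>>> apply_moves:
  travel:
    - [0,0,0]
    - [0,0,0]
    - [0,0,0]
    - [0,0,0]
    - [0,0,0]
  delta_rot:
    - [6,0,0]
    - [6,0,0]
    - [6,0,0]
    - [6,0,0]
    - [4,0,0]
  hand: [1,1,1,1,1]

```text
clock: 10.55
tcp_pos: [0.579, 0.2848, 0.0789]
tool_rot: [-0.614, 1.475, 0.61]
contact_force: [0.4, 1.0, 0.4]
grip_width: 0.153
```

```bash
python3 st.py
```

```text
10.55 [0.579  0.2848 0.0789] yawz 0.7842582886970444 tilt [0.0075 0.0005] F [0.4344 0.9889 0.4022] T [0.0294 0.0866 0.1692] 0.15316727485321818 j6 -0.3964806103970314 Ftool [-0.3985  0.3913  1.0082]
```

>>> apply_moves:
  travel:
    - [0,0,0]
    - [0,0,0]
    - [0,0,0]
    - [0,0,0]
    - [0,0,0]
  delta_rot:
    - [4,0,0]
    - [4,0,0]
    - [4,0,0]
    - [4,0,0]
    - [4,0,0]
  hand: [1,1,1,1,1]

```text
clock: 11.18
tcp_pos: [0.5793, 0.285, 0.0789]
tool_rot: [-0.34, 1.536, 0.335]
contact_force: [0.3, 0.8, 0.3]
grip_width: 0.15
```

```bash
python3 st.py
```

```text
11.175 [0.5793 0.285  0.0789] yawz 0.430828046566325 tilt [ 0.0089 -0.0012] F [0.3017 0.7639 0.3137] T [0.0235 0.1698 0.2236] 0.14968603213831952 j6 -0.04050237998675019 Ftool [-0.312   0.5666  0.5955]
```

>>> apply_moves:
  travel:
    - [0,0,0]
    - [0,0,0]
    - [0,0,0]
    - [0,0,0]
  delta_rot:
    - [3,0,0]
    - [3,0,0]
    - [3,0,0]
    - [3,0,0]
  hand: [1,1,1,1]

```text
clock: 11.68
tcp_pos: [0.5795, 0.2851, 0.0789]
tool_rot: [-0.175, 1.555, 0.169]
contact_force: [1.0, 0.7, 1.4]
grip_width: 0.15
```

```bash
python3 st.py
```

```text
11.675 [0.5795 0.2851 0.0789] yawz 0.2198210249375133 tilt [ 0.0097 -0.0027] F [1.0025 0.73   1.4166] T [0.017  0.2466 0.1638] 0.15008546079870588 j6 0.1723660328589556 Ftool [-1.4087  0.4872  1.1501]
```

>>> apply_moves:
  travel:
    - [0,0,0]
    - [0,0,0]
    - [0,0,0]
  delta_rot:
    - [3,0,0]
    - [3,0,0]
    - [3,0,0]
  hand: [1,1,1]

```text
clock: 12.05
tcp_pos: [0.5797, 0.2851, 0.0789]
tool_rot: [-0.051, 1.56, 0.045]
contact_force: [1.7, 0.8, 0.9]
grip_width: 0.148
```

```bash
python3 st.py
```

```text
12.05 [0.5797 0.2851 0.0789] yawz 0.061609268695202175 tilt [ 0.0102 -0.0037] F [1.7337 0.7784 0.904 ] T [0.0606 0.2371 0.2191] 0.14773826088937583 j6 0.3318283913260544 Ftool [-0.8892  0.6663  1.7872]
```

>>> apply_moves:
  travel:
    - [0,0,0]
    - [0,0,0]
  delta_rot:
    - [3,0,0]
    - [3,0,0]
  hand: [1,1]

```text
clock: 12.3
tcp_pos: [0.5798, 0.2852, 0.079]
tool_rot: [0.031, 1.56, -0.038]
contact_force: [1.3, 0.4, 0.5]
grip_width: 0.155
```

```bash
python3 st.py
```

```text
12.3 [0.5798 0.2852 0.079 ] yawz -0.04387618260940287 tilt [ 0.0105 -0.0044] F [1.2557 0.4382 0.5469] T [0.0887 0.3142 0.2   ] 0.15458612632883506 j6 0.43810670801498325 Ftool [-0.5356  0.4908  1.2411]
```

>>> apply_moves:
  travel:
    - [0,0,0]
    - [0,0,0]
  delta_rot:
    - [3,0,0]
    - [3,0,0]
  hand: [1,1]

```text
clock: 12.55
tcp_pos: [0.58, 0.2851, 0.079]
tool_rot: [0.114, 1.556, -0.12]
contact_force: [1.9, -0.3, 0.7]
grip_width: 0.151
```

```bash
python3 st.py
```

```text
12.55 [0.58   0.2851 0.079 ] yawz -0.1494489737071184 tilt [ 0.0108 -0.005 ] F [ 1.8888 -0.3164  0.706 ] T [0.087  0.3864 0.194 ] 0.15117223261081783 j6 0.5443702108514116 Ftool [-0.684  -0.0339  1.9228]
```

>>> apply_moves:
  travel:
    - [0,0,0]
    - [0,0,0]
  delta_rot:
    - [3,0,0]
    - [3,0,0]
  hand: [1,1]

```text
clock: 12.8
tcp_pos: [0.5801, 0.2851, 0.079]
tool_rot: [0.196, 1.55, -0.203]
contact_force: [2.1, 1.5, 0.7]
grip_width: 0.149
```

```bash
python3 st.py
```

```text
12.8 [0.5801 0.2851 0.079 ] yawz -0.25486287044537387 tilt [ 0.011  -0.0057] F [2.1015 1.4558 0.728 ] T [0.1404 0.3314 0.3056] 0.14912160330446744 j6 0.6504916435513788 Ftool [-0.7131  1.9367  1.6753]
```

>>> apply_moves:
  travel:
    - [0,0,0]
    - [0,0,0]
  delta_rot:
    - [3,0,0]
    - [3,0,0]
  hand: [1,1]

```text
clock: 13.05
tcp_pos: [0.5801, 0.2851, 0.0789]
tool_rot: [0.279, 1.54, -0.285]
contact_force: [1.1, -0.2, -0.1]
grip_width: 0.153
```

```bash
python3 st.py
```

```text
13.05 [0.5801 0.2851 0.0789] yawz -0.3600662189446333 tilt [ 0.0112 -0.0064] F [ 1.126  -0.1523 -0.1225] T [0.1546 0.3172 0.277 ] 0.15324803822406888 j6 0.7564979790328512 Ftool [0.136  0.2545 1.1058]
```

>>> apply_moves:
  travel:
    - [0,0,0]
    - [0,0,0]
  delta_rot:
    - [3,0,0]
    - [3,0,0]
  hand: [1,1]

```text
clock: 13.3
tcp_pos: [0.5803, 0.285, 0.0789]
tool_rot: [0.361, 1.527, -0.368]
contact_force: [2.2, 0.6, -0.3]
grip_width: 0.154
```

```bash
python3 st.py
```

```text
13.3 [0.5803 0.285  0.0789] yawz -0.46546509604790803 tilt [ 0.0114 -0.0071] F [ 2.1938  0.6237 -0.2986] T [0.2211 0.4293 0.2838] 0.15407430548554668 j6 0.8624663291491883 Ftool [0.319  1.5423 1.6763]
```

>>> apply_moves:
  travel:
    - [0,0,0]
    - [0,0,0]
  delta_rot:
    - [3,0,0]
    - [3,0,0]
  hand: [1,1]

```text
clock: 13.55
tcp_pos: [0.5804, 0.285, 0.0789]
tool_rot: [0.443, 1.511, -0.45]
contact_force: [1.0, -0.0, 1.0]
grip_width: 0.149
```

```bash
python3 st.py
python3 - <<'E'
from h import *
cv2.imwrite("pics/w8.png",env.get_image("wrist"))
cv2.imwrite("pics/s8.png",cv2.resize(env.get_image("scene")[140:230,235:345],None,fx=7,fy=6))
E
```

```text
13.55 [0.5804 0.285  0.0789] yawz -0.5707822608791583 tilt [ 0.0115 -0.0077] F [ 1.0012 -0.005   0.9684] T [0.239  0.4345 0.3005] 0.1485958783263531 j6 0.9684255621339843 Ftool [-0.9568  0.5364  0.8586]
```

View pics/w8.png

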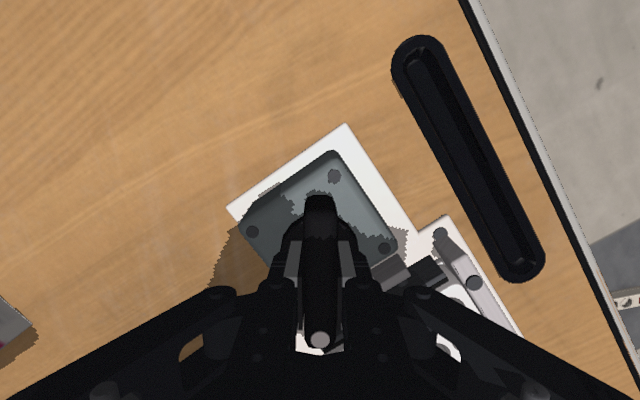

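View pics/s8.png

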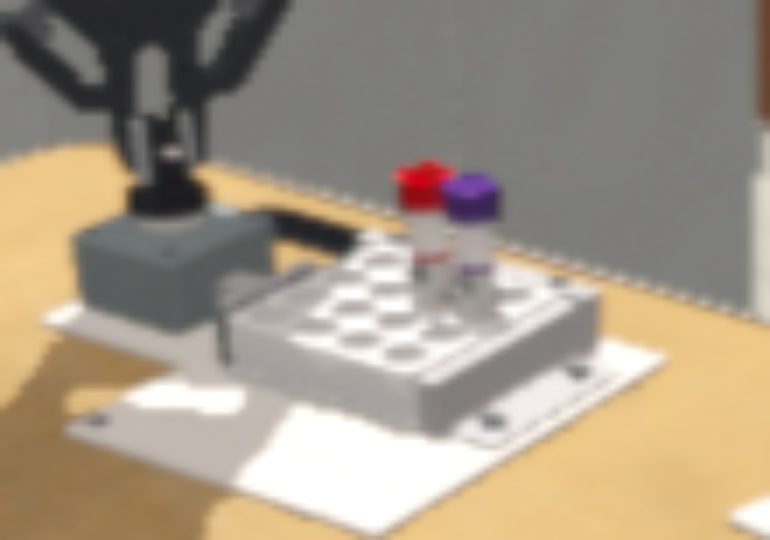

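The torque stepped from about 0.19 to 0.29 N m near yaw −0.20, and the rack is now clamped against the fence. The target yaw is −0.985, so 23.7° remain.

>>> apply_moves:
  travel:
    - [0,0,0]
    - [0,0,0]
    - [0,0,0]
    - [0,0,0]
    - [0,0,0]
  delta_rot:
    - [3,0,0]
    - [3,0,0]
    - [3,0,0]
    - [3,0,0]
    - [3,0,0]
  hand: [1,1,1,1,1]

```text
clock: 14.28
tcp_pos: [0.5806, 0.2848, 0.079]
tool_rot: [0.643, 1.458, -0.648]
contact_force: [1.6, -0.0, 1.4]
grip_width: 0.153
```

```bash
python3 st.py
```

```text
14.275 [0.5806 0.2848 0.079 ] yawz -0.8283744601307041 tilt [ 0.0118 -0.0086] F [ 1.6134 -0.0385  1.4298] T [0.2808 0.3766 0.326 ] 0.15324546304315972 j6 1.2266168323413522 Ftool [-1.4102  1.167   1.1395]
```

>>> apply_moves:
  travel:
    - [0,0,0]
    - [0,0,0]
    - [0,0,0]
  delta_rot:
    - [3,0,0]
    - [3,0,0]
    - [3,0,0]
  hand: [1,1,1]

```text
clock: 14.65
tcp_pos: [0.5807, 0.2847, 0.0789]
tool_rot: [0.763, 1.416, -0.767]
contact_force: [1.5, -0.1, 1.6]
grip_width: 0.15
```

```bash
python3 st.py
```

```text
14.65 [0.5807 0.2847 0.0789] yawz -0.98378324263108 tilt [ 0.0118 -0.0091] F [ 1.5086 -0.079   1.6155] T [0.2929 0.4324 0.3096] 0.1502740645190358 j6 1.3823020511320654 Ftool [-1.5968  1.2199  0.9241]
```

>>> apply_moves:
  travel:
    - [0,0,0]
    - [0,0,0]
  delta_rot:
    - [0,0,0]
    - [0,0,0]
  hand: [1,1]

```text
clock: 14.9
tcp_pos: [0.5807, 0.2847, 0.0789]
tool_rot: [0.761, 1.417, -0.765]
contact_force: [1.5, 0.4, 0.6]
grip_width: 0.152
```

```bash
python3 st.py
```

```text
14.9 [0.5807 0.2847 0.0789] yawz -0.980605578946612 tilt [ 0.0117 -0.009 ] F [1.5281 0.4133 0.6318] T [ 0.3604  0.4193 -0.09  ] 0.15206254011230033 j6 1.378935973681927 Ftool [-0.6176  1.5025  0.5159]
```

>>> apply_moves:
  travel:
    - [0,0,0]
    - [0,0,0]
    - [0,0,0]
    - [-2,0,0]
    - [-5,0,0]
  delta_rot:
    - [0,0,0]
    - [0,0,0]
    - [0,0,0]
    - [0,0,0]
    - [0,0,0]
  hand: [0.3,0,0,0,0]

```text
clock: 15.52
tcp_pos: [0.5783, 0.2845, 0.1484]
tool_rot: [0.755, 1.422, -0.768]
contact_force: [-0.2, 0.5, -0.5]
grip_width: 0.497
```

>>> apply_moves:
  travel:
    - [-6,0,0]
    - [-6,0,0]
    - [0,6,0]
    - [0,6,0]
    - [0,0,0]
  delta_rot:
    - [0,0,0]
    - [0,0,0]
    - [0,0,0]
    - [0,0,0]
    - [0,0,0]
  hand: [0,0,0,0,0]

```text
clock: 16.15
tcp_pos: [0.6801, 0.3551, 0.2883]
tool_rot: [0.764, 1.411, -0.756]
contact_force: [-0.1, -0.6, -0.1]
grip_width: 0.5
```

```bash
python3 st.py
python3 - <<'E'
from h import *
i=env.get_image("top");cv2.imwrite("pics/t9.png",i)
cv2.imwrite("pics/s9.png",cv2.resize(env.get_image("scene")[140:260,235:455],None,fx=3.6,fy=3.6))
cv2.imwrite("pics/w9.png",env.get_image("wrist"))
E
```

```text
16.15 [0.6801 0.3551 0.2883] yawz -0.978047219635103 tilt [ 0.0217 -0.0053] F [-0.0835 -0.5901 -0.1412] T [0.0111 0.0282 0.0044] 0.500401641181322 j6 1.4042026385103277 Ftool [ 0.1425 -0.4011  0.4404]
```

View pics/t9.png

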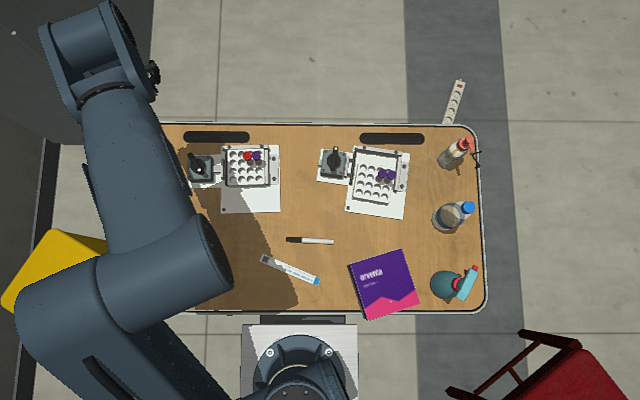

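View pics/s9.png

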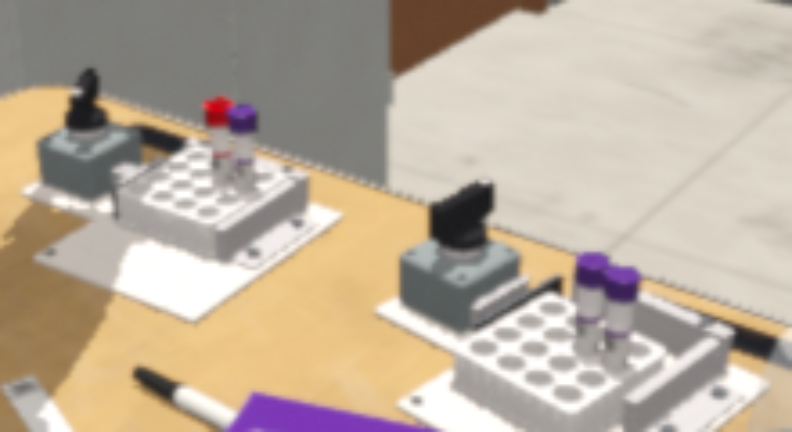

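View pics/w9.png

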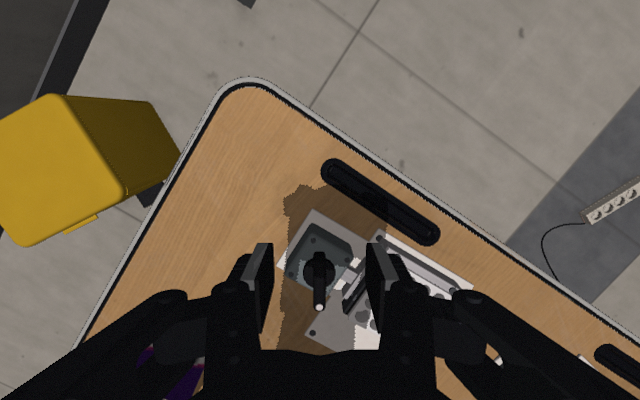

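Run:
```python
import cv2
i=cv2.imread("pics/t9.png")[125:225,170:300]
cv2.imwrite("pics/t9z.png",cv2.resize(i,None,fx=6,fy=6,interpolation=cv2.INTER_CUBIC))
```

```text
(no output)
```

View pics/t9z.png

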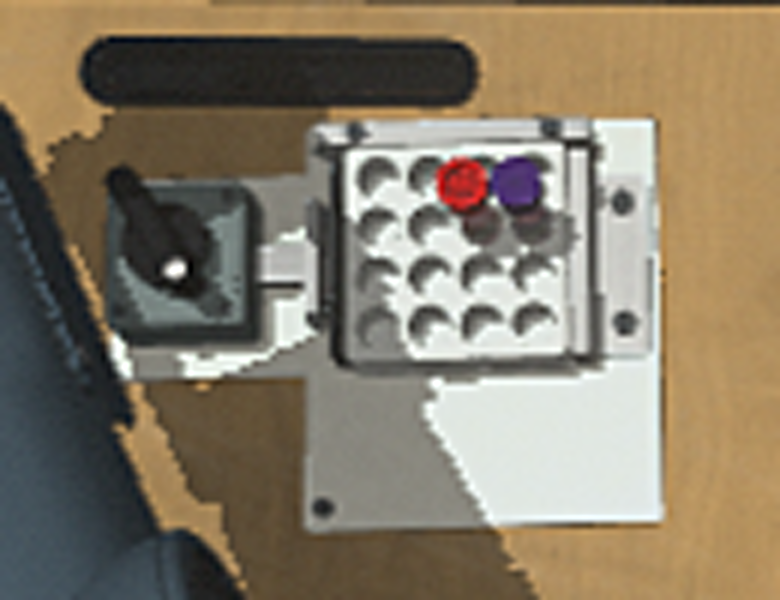

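The rack is against both the stop and the fence, both tubes are standing, and the arm is clear. I'll hand in.

```bash
python3 -c "
from workcell import env
print(env.hand_in())"
```

```text
the job is handed in; nothing more can be done
None
```

The job is done and handed in at about 16 s on the robot clock; no verdict was reported. The red-capped sample was in the left rack (station A).

- **Rack:** I pushed it to the back stop with two fingers. The force jumped to about 15 N with no further travel, and a picture then showed the rack square against the stop.
- **Knob:** I turned knob A clockwise. The resistance rose from about 0.19 to 0.29 N m after roughly 1.8 rad, and I went about 0.78 rad (an eighth of a turn) further before letting go.
- **Last checks:**
  - The rack is against both the stop and the fence, and all four tubes are standing.
  - Station B, the bottle and the pen look unmoved.
  - The arm is clear of everything.

**Uncertainties:**
- The point where the resistance rose is only known to about ±0.05 rad, because I read the torque every 6°.
- The estimates of the knob's position differed by a few millimetres between cameras, but side forces while turning stayed under about 3 N.

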